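# Open the bench air valve and lock it open

## Robot

A 6-joint arm with a two-finger parallel gripper is mounted at the origin on the work surface. World frame = base frame: x ahead of the robot, y to its left, z up, the work surface at z = 0. Lengths are in mm, angles in rad, forces in N, time in s.
With the tool pointing down it reaches from about 300 to 775 mm from the base axis. Payload 14.6 kg.
Tool frame: the origin (TCP) lies midway between the tips of the shut fingers; the grasp point (between the pads) lies behind it (bot.tcp_to_grasp is the z of the grasp point in the tool frame, in mm); z points along the fingers, y is the line along which they close (so a half turn about z gives the same grasp; the last joint's range is limited). The gripper opens to 94 mm and grips with 3 to 60 N. Pads are 16 mm wide; open, the fingers measure 119 mm over their backs; the gripper's body (75 mm by 177 mm) begins 78 mm behind the grasp point.
Start: joints at [1.21, 0.3, 1.521, -0, 1.321, -0.067], TCP at [159.273, 526.423, 205.446] pointing down, gripper open.
Joint ranges: [-3.03, 3.03], [-0.79, 2.21], [0.23, 2.52], [-1.04, 4.18], [0, 3.07], [-2.55, 2.55]. Speed limits (rad/s): [2.22, 2.22, 2.57, 3.14, 3.14, 3.14].

## Interface

Orientations are given as a rotation vector (axis times angle).
In Python, from plant import readout, imaging, order, bot gives the robot as it stands.
- The arm moves only by the shell command python3 -m crank 'ROWS' [FORCE]. ROWS is JSON, a list of rows, each a list of 3 entries, a list of its own where there are three numbers: the shift along the tool's x, y, z in cm, then the turn, a rotation vector about the tool's x, y, z in degrees, then the finger opening in cm, from 0 to 9.4. A call has 1 to 20 rows; each row is the pose to reach, as a shift and turn from the pose commanded when the call began, along the tool's axes at that moment; what a row does not reach only later rows make up. A row lasts 1/10 s, in which the tool goes at most 50 mm and 8.59 degrees, less where a joint would pass 70% of its speed; a pose out of reach is approached as far as the arm can. A call with a gripper value outside its range is refused whole. The fingers move at their own pace and stop on an object; FORCE is the grip in N (left out, the last holds). Time passes only in rows, so rows that repeat a pose let the fingers close. It gives the time, the measured TCP pose, the force, the opening and the grip force at its end, in the units of the state.
- readout.sense(): the state, without advancing time (a new reading comes with each control period).
- imaging.camera(name): name is "side" or "top"; returns a dict with "frame" (400x640x3 uint8, red, green, blue), "depth" (400x640 float32, mm along the optical axis (not along the pixel's ray), 0 where there is no reading), "camera_matrix" (3x3 intrinsics, pixels), "dist_coeffs" ([k1, k2, p1, p2, k3] as OpenCV has them; the pictures are not rectified), "R" (3x3) and "t" (3): a world point X has camera coordinates R X + t. Camera axes: x right, y down, z forward; pixel columns grow to the right and rows downward; lengths in mm; the calibration is good to about 2 mm. A picture is of the moment at which its call begins.
- order.job_done(): hands the job in; it is judged then, once.
The state is a dict: "clock": time; "q": joint angles; "qvel": joint speeds; "tau": joint torques, N m; "tcp_pos": TCP position; "orientation": TCP orientation; "force": force on the tool from outside, world axes, zero at the start; "moment": the same for the moment, N m; "gripper_width": opening from 0.0 (shut) to 1.0 (fully open); "finger_force": force on a finger pad.
Only numpy, scipy, OpenCV 4.12 (cv2) and the standard library are available. Lean on these libraries where they do the work, as an engineer would, in place of code of your own. Each camera call takes 0.05 s, during which the arm holds its last target. There are 200 camera calls.

## Task

Open the air valve on the console fully, by turning its handwheel anticlockwise as seen from above until it stops, and leave it locked open with the push-push spindle lock on the sloping front. Nobody knows whether the lock is in or out now, so feel it: while it is locked in the wheel will not turn, and each full push on its black cap clicks it from one state to the other. Leave the things lying about where they are.

Things in the scene. Friction and masses are not known exactly. Their poses are not given: they have to be found in the camera images.
- station: grey steel valve console fixed to the bench, 190 x 130 mm in plan, 100 mm high. Origin on the bench, 20 mm in front of the handwheel's axis; x points from the sloping front to the back, z up. The front slopes 0.52 rad from level, from a 48 mm high edge at x = -120 mm to the flat top at x = -30 mm. A pipe stub leaves the back (to x = 140 mm, 50 mm high)
- lock_seat (a point): centre of the rim plane of the lock's steel collar (48 mm diameter, 10 mm high) on the sloping front. Its z axis is the lock's axis, straight out of the slope, leaning 0.52 rad from vertical towards the console's front; y is level. The black cap (34 mm diameter, flat top) slides along it: its top is 18 mm above this point when out, 12 mm when locked in, 5 mm when fully home
- catch: the lock's catch inside the console, fixed, out of sight and reach; its pose tells nothing of the state. Locked in, it carries about 3 N; out, none. The cap's spring takes 3 N to start moving when out, 5 N when locked in, 7 N fully home (a touch under 2.5 N does not move it). A push counts when it comes within 1 mm of fully home; let go, the cap is back at rest in half a second
- wheel (a joint): turn of the handwheel, rad: 0 shut, 2.6 at the open stop, growing anticlockwise seen from above. Turns with about 0.06 N m and stays where it is left. The wheel climbs 4 mm per rad as it opens (10 mm in all). With the lock in, a shut wheel moves less than 0.4 rad
- wheel_centre (a point): centre of the handwheel, on its vertical axis at mid-height of the rim, 165 mm above the bench when shut. Dark steel round wheel, 60 mm outer diameter, rim 10 mm thick, 6 spokes; it can be grasped across its diameter. From the rim down to the console's top are 60 mm, free but for the 32 mm brass gland on the axis
- bottle_mid (a point): centre of a white plastic bottle, 62 mm diameter, 190 mm high, standing loose beside the console
- carton_mid (a point): centre of a loose cardboard carton, 90 x 70 x 80 mm high, beside the console, on the side where the bottle is not
- bracket: loose metal angle bracket 60 x 45 x 59 mm high, behind the console to the side; origin at the underside
- tape: loose ring of tape, 90 mm diameter, 25 mm high, behind the console to the other side; origin at the underside
- jar: loose jar, 60 mm diameter, 70 mm high, in front of the console to one side; origin at the underside
- spanner: loose spanner 160 mm long, lying across the front of the console
- reel: loose small wooden reel, 76 mm diameter, 56 mm high, in front of the console to one side; origin at the underside

How it is judged (in metres and radians):
On the way:
1. the valve is fully open (value of joint wheel above 2.35 rad), for 0.2 s.
At the end, for the whole second after the job is handed in: the handwheel stands open, within 0.3 rad of its stop at 2.6 rad, and at rest; and the lock is locked in, so that its catch carries more than 1 N; bystanders not moved more than 30 mm (value of joint wheel above 2.3 rad and contact force between catch and anything else above 1 N and velocity of joint wheel below 0.1 rad/s); the robot touches nothing.
It fails at once if a bystander is pushed more than 30 mm or knocked over (distance of any of bottle_mid, carton_mid, bracket, tape, jar, spanner, reel from where it was at the start of the episode above 0.03 m or angle between any of bottle_mid, carton_mid, bracket, jar, reel's own z axis and vertical above 0.6 rad).
It also fails if it takes over 72 s, if anything falls off the work surface, if the arm or the gripper's body presses on something with over 40 N, if the wrist force passes 120 N, or if a joint passes its speed limit or range.

## Working session

There is one attempt and no reset: what is moved stays moved. The work goes in short steps, Python scripts to look and compute and a shell command to move; the robot and the scene stay as the last step left them, time stands still between calls to the robot, and variables do not carry over. Pictures are saved under pics/ and viewed, at most 10 in all, crops included, and the job is handed in when it is done.

```bash
ls; mkdir -p pics; python3 - <<'E'
from plant import readout, imaging, order, bot
import cv2,numpy as np
s=readout.sense(); print(s); print(bot.tcp_to_grasp)
for n in ("side","top"):
    c=imaging.camera(n); cv2.imwrite(f"pics/{n}0.png",c["frame"][:,:,::-1]); np.savez(f"{n}0.npz",**c)
    print(n,c["camera_matrix"].tolist(),c["dist_coeffs"],(-c["R"].T@c["t"]).round(), c["R"][2].round(2))
E
```

```text
pics
{'clock': 0.0, 'q': array([ 1.21039524e+00,  3.00502612e-01,  1.52161465e+00, -3.61335020e-05,
        1.32074592e+00, -6.66454632e-02]), 'qvel': array([-3.44451317e-04,  8.91411869e-04,  5.30821583e-04,  2.21960079e-04,
       -2.02816914e-03,  9.31035580e-05]), 'tau': array([-7.48571620e-04, -5.31818676e+01, -3.52739418e+01,  7.08112679e-02,
        2.44912470e-02, -1.01363171e-04]), 'tcp_pos': array([159.18499084, 526.15616171, 204.85486668]), 'orientation': array([-4.59724548e-01, -3.10753556e+00,  1.96191735e-03]), 'force': array([ 0.35526971, -0.1756685 , -0.45830877]), 'moment': array([-0.00328359, -0.06075107,  0.04598173]), 'finger_force': 0.0, 'gripper_width': 1.0035642801394349}
-18.8
side [[485.02429913062906, 0.0, 319.9395936260595], [0.0, 485.02429913062906, 200.71966337284218], [0.0, 0.0, 1.0]] [-0.09681125  0.          0.          0.          0.        ] [ 302. -813.  675.] [ 0.28  0.81 -0.52]
top [[508.4492614654597, 0.0, 328.20895349915224], [0.0, 508.4492614654597, 195.09000024838977], [0.0, 0.0, 1.0]] [-0.03886259  0.          0.          0.          0.        ] [ 484.   37. 1278.] [ 0.08  0.01 -1.  ]
```

View pics/side0.png

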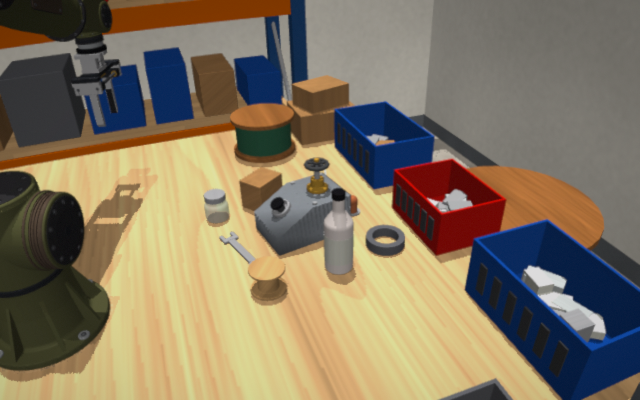

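View pics/top0.png

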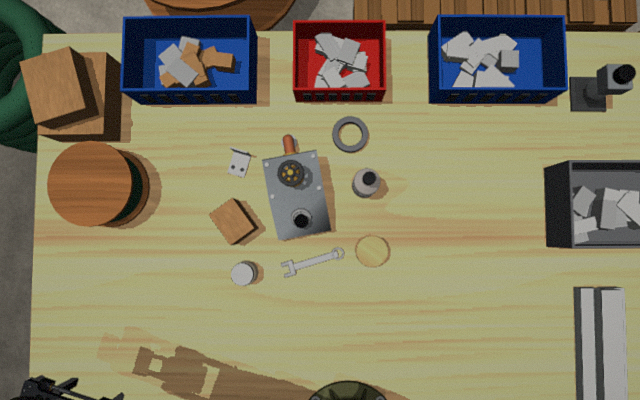

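Side view: wheel near (317,164), cap near (278,205), bottle at (339,235). Top view: wheel near (291,173), cap near (301,219), bottle (366,182), carton (234,222). I'll enlarge both.

```bash
python3 - <<'E'
import cv2,numpy as np
a=np.load("side0.npz")["frame"][145:265,240:370,::-1]; b=np.load("top0.npz")["frame"][130:250,220:350,::-1]
f=lambda i:cv2.resize(i,None,fx=3,fy=3,interpolation=cv2.INTER_CUBIC)
cv2.imwrite("pics/crop0.png",np.hstack([f(a),f(b)]))
E
```

```text
(no output)
```

View pics/crop0.png

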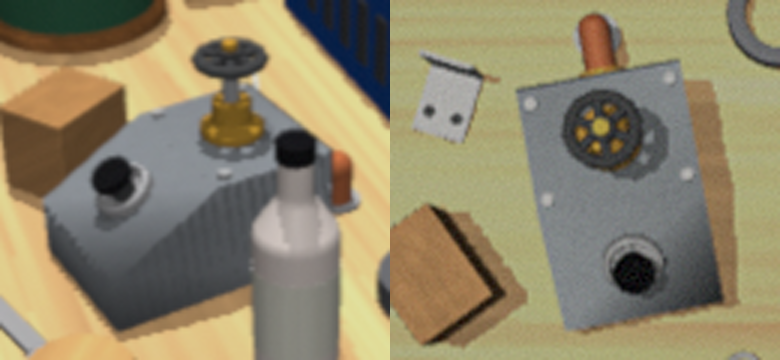

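The enlarged crop shows the rim centre in the side view at (316.7,164.3), and in the top view at (291,173.3). The cap top is about (275,205) in the side view and (301,221) in the top view. Console corners in the top view: back (262.3,160), (316,150), front (279,240), (330.7,230).

```bash
cat > h.py <<'E'
import cv2,numpy as np
from scipy.spatial.transform import Rotation as Rot
def ray(c,uv):
    n=cv2.undistortPoints(np.array([[uv]],float),c["camera_matrix"],c["dist_coeffs"])[0,0]
    d=c["R"].T@np.array([n[0],n[1],1]); return -c["R"].T@c["t"],d
def tri(prs):
    A=np.zeros((3,3));b=np.zeros(3);L=[]
    for c,uv in prs:
        o,d=ray(c,uv);d=d/np.linalg.norm(d);P=np.eye(3)-np.outer(d,d);A+=P;b+=P@o;L.append((P,o))
    X=np.linalg.solve(A,b); return X.round(1),[round(float(np.linalg.norm(P@(X-o))),1) for P,o in L]
def atz(c,uv,z):
    o,d=ray(c,uv); return (o+d*(z-o[2])/d[2]).round(1)
def dep(c,uv):
    o,d=ray(c,uv); k=c["depth"][int(round(uv[1])),int(round(uv[0]))]; return (o+d*k).round(1)
E
python3 - <<'E'
from h import *
S=dict(np.load("side0.npz"));T=dict(np.load("top0.npz"))
print("wheel",tri([(S,(316.7,164.3)),(T,(291,173.3))]),"cap",tri([(S,(275,204.5)),(T,(301,221))]))
for uv,z in [((262.3,160),100),((316,150),100),((279,240),48),((330.7,230),48)]: print(uv,atz(T,uv,z))
print("depth wheel",dep(T,(291,166)),"cap",dep(T,(301,221)),dep(S,(276,205)),"flat",dep(T,(300,205)))
# slope/flat normals from depth
for u,v in [(285,225),(285,232),(320,222),(280,192),(316,190),(310,160)]: print((u,v),dep(T,(u,v)))
for uv in [(366,175),(364,189),(234,222)]: print("obst",dep(T,uv))
# cap depth blob: black pixels near cap, points
f=T["frame"].astype(int); P=[dep(T,(u,v)) for v in range(210,230) for u in range(290,313) if f[v,u].max()<45 and T["depth"][v,u]>0]
P=np.array(P);print(len(P),np.median(P,0),P.min(0),P.max(0))
E
```

```text
wheel (array([618.1, 126.4, 163.6]), [0.7, 0.7]) cap (array([511.9, 109.2,  89.9]), [2.2, 2.2])
(262.3, 160) [656.5 199.  100. ]
(316, 150) [679.7  73.4 100. ]
(279, 240) [469.4 164.3  48. ]
(330.7, 230) [493.3  39.5  48. ]
depth wheel [633.4 126.6 164.8] cap [513.8 108.1 100.8] [509.1  97.1  96. ] flat [551.4 111.1  90.5]
(285, 225) [505.2 148.3  65.9]
(285, 232) [488.6 149.   57.2]
(320, 222) [512.3  65.   62. ]
(280, 192) [581.  156.8 103.1]
(316, 190) [585.6  73.3 102. ]
(310, 160) [656.   87.4 101.1]
obst [610.  -36.9 191.1]
obst [584.6 -35.9 136.3]
obst [512.1 267.4  80.8]
142 [513.8  108.15 100.35] [500.   94.   80.9] [530.8 124.5 108.8]
```

```bash
cat >> h.py <<'E'
def shift(target):
    "tool-axis shift in cm from current measured pose to world target mm"
    from plant import readout
    s=readout.sense();R=Rot.from_rotvec(s["orientation"])
    return (R.inv().apply(np.array(target)-s["tcp_pos"])/10).round(2), s
E
python3 -c "
from h import *
print(shift([618.5,127,265])[0])"; python3 -m crank --help | head -20
```

```text
[-55.52 -24.92  -5.98]invalid input: not JSON, or not a number
```

```bash
python3 -m crank '[[[0,0,-5],[0,0,0],9.4],[[-55.5,-24.9,-6],[0,0,136],9.4],[[-55.5,-24.9,-6],[0,0,136],9.4],[[-55.5,-24.9,-6],[0,0,136],9.4],[[-55.5,-24.9,-6],[0,0,136],9.4],[[-55.5,-24.9,-6],[0,0,136],9.4],[[-55.5,-24.9,-6],[0,0,136],9.4],[[-55.5,-24.9,-6],[0,0,136],9.4],[[-55.5,-24.9,-6],[0,0,136],9.4],[[-55.5,-24.9,-6],[0,0,136],9.4],[[-55.5,-24.9,-6],[0,0,136],9.4],[[-55.5,-24.9,-6],[0,0,136],9.4],[[-55.5,-24.9,-6],[0,0,136],9.4],[[-55.5,-24.9,-6],[0,0,136],9.4],[[-55.5,-24.9,-6],[0,0,136],9.4],[[-55.5,-24.9,-6],[0,0,136],9.4],[[-55.5,-24.9,-6],[0,0,136],9.4],[[-55.5,-24.9,-6],[0,0,136],9.4],[[-55.5,-24.9,-6],[0,0,136],9.4],[[-55.5,-24.9,-6],[0,0,136],9.4]]' 12
python3 - <<'E'
from h import *
t,s=shift([618.5,127,147]);print(t,s["q"].round(2),Rot.from_rotvec(s["orientation"]).as_matrix().round(3).tolist(),s["force"].round(1))
E
```

```text
clock: 2.1
tcp_pos: [618.3, 127.4, 265.3]
orientation: [-3.053, -0.742, 0.0]
force: [-0.0, 0.0, 0.2]
gripper_width: 0.999
finger_force: 0.0
[-0.    0.04 11.83] [ 0.15  0.45  1.17 -0.    1.51  1.24] [[0.888, 0.459, -0.0], [0.459, -0.888, -0.0], [-0.0, -0.0, -1.0]] [-0.   0.   0.2]
```

```bash
python3 -m crank '[[[0,0,3],[0,0,0],9.4],[[0,0,6],[0,0,0],9.4],[[0,0,9],[0,0,0],9.4],[[0,0,10.5],[0,0,0],9.4],[[0,0,11.8],[0,0,0],9.4],[[0,0,11.8],[0,0,0],9.4],[[0,0,11.8],[0,0,0],9.4]]' 12
python3 - <<'E'
from h import *
from plant import imaging
t,s=shift([618.5,127,147]);print(t,s["force"].round(1))
f=lambda i:cv2.resize(i,None,fx=3,fy=3,interpolation=cv2.INTER_CUBIC)
a=imaging.camera("side")["frame"][120:240,250:380,::-1]; b=imaging.camera("top")["frame"][120:240,220:350,::-1]
cv2.imwrite("pics/grasp1.png",np.hstack([f(a),f(b)]))
E
```

```text
clock: 2.8
tcp_pos: [618.9, 127.5, 148.6]
orientation: [3.053, 0.738, 0.002]
force: [-0.2, 0.4, 0.6]
gripper_width: 0.999
finger_force: 0.0
[-0.05  0.03  0.16] [-0.2  0.4  0.6]
```

View pics/grasp1.png

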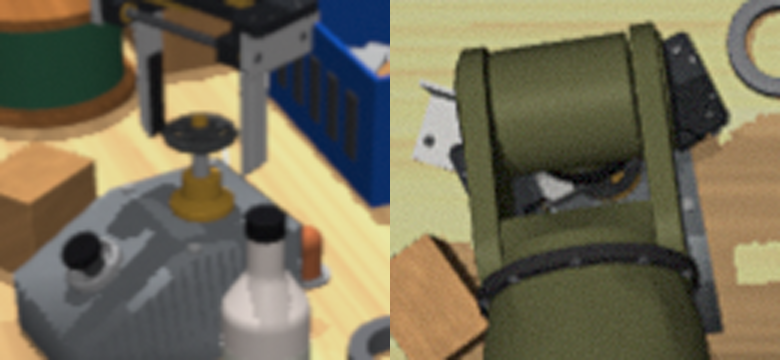

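The side view shows the fingers straddling the wheel, with the rim at crop (200,133) between them at pad height. Next I close and try a small anticlockwise turn.

```bash
python3 -m crank '[[[0,0,0],[0,0,0],5.5],[[0,0,0],[0,0,0],5.5],[[0,0,0],[0,0,0],5.5],[[0,0,0],[0,0,0],5.5],[[0,0,0],[0,0,0],5.5],[[0,0,0],[0,0,0],5.5],[[0,0,0],[0,0,0],5.5],[[0,0,0],[0,0,0],5.5]]' 12
python3 -c "
from h import *
s=shift([0,0,0])[1];print(s['moment'].round(3))"
python3 -m crank '[[[0,0,0],[0,0,-6],5.5],[[0,0,-0.1],[0,0,-12],5.5],[[0,0,-0.1],[0,0,-18],5.5],[[0,0,-0.15],[0,0,-24],5.5],[[0,0,-0.2],[0,0,-30],5.5],[[0,0,-0.2],[0,0,-30],5.5]]'
python3 -c "
from h import *
s=shift([0,0,0])[1];print(s['moment'].round(3),s['q'].round(2))"
```

```text
clock: 3.7
tcp_pos: [617.8, 128.5, 147.5]
orientation: [-3.052, -0.738, 0.001]
force: [-4.0, 6.6, 2.3]
gripper_width: 0.616
finger_force: 12.0
[1.083 0.892 0.003]
clock: 4.3
tcp_pos: [617.9, 128.5, 149.6]
orientation: [-2.754, -1.508, 0.0]
force: [-5.0, 5.7, 3.6]
gripper_width: 0.618
finger_force: 12.0
[1.053 0.9   0.049] [0.15 0.53 1.34 0.   1.28 0.71]
```

```bash
python3 -m crank '[[[0.02,-0.15,0],[0,0,0],5.5],[[0.02,-0.15,-0.05],[0,0,-7],5.5],[[0.02,-0.15,-0.1],[0,0,-14],5.5],[[0.02,-0.15,-0.15],[0,0,-21],5.5],[[0.02,-0.15,-0.2],[0,0,-28],5.5],[[0.02,-0.15,-0.25],[0,0,-35],5.5],[[0.02,-0.15,-0.3],[0,0,-42],5.5],[[0.02,-0.15,-0.35],[0,0,-49],5.5],[[0.02,-0.15,-0.4],[0,0,-56],5.5],[[0.02,-0.15,-0.45],[0,0,-63],5.5]]'
python3 -c "
from h import *
s=shift([0,0,0])[1];print(s['moment'].round(3),s['q'].round(2))"
```

```text
clock: 5.3
tcp_pos: [617.7, 128.6, 154.1]
orientation: [1.56, 2.726, 0.002]
force: [4.0, 2.6, -1.9]
gripper_width: 0.612
finger_force: 12.0
[ 0.457 -0.778 -0.06 ] [ 0.15  0.52  1.33  0.    1.29 -0.38]
```

```bash
python3 -m crank '[[[0,0,-0.05],[0,0,-7],5.5],[[0,0,-0.1],[0,0,-14],5.5],[[0,0,-0.15],[0,0,-21],5.5],[[0,0,-0.2],[0,0,-28],5.5],[[0,0,-0.25],[0,0,-35],5.5],[[0,0,-0.3],[0,0,-40],5.5],[[0,0,-0.35],[0,0,-45],5.5]]'
python3 -c "
from h import *
s=shift([0,0,0])[1];print(s['moment'].round(3),s['q'].round(2))"
python3 -m crank '[[[0,0,-0.03],[0,0,-4],5.5],[[0,0,-0.07],[0,0,-8],5.5],[[0,0,-0.07],[0,0,-12],5.5],[[0,0,-0.07],[0,0,-16],5.5],[[0,0,-0.07],[0,0,-18],5.5]]'
python3 -c "
from h import *
s=shift([0,0,0])[1];print(s['moment'].round(3),s['q'].round(2))"
```

```text
clock: 6.0
tcp_pos: [617.7, 128.6, 157.3]
orientation: [0.4, 3.115, 0.001]
force: [4.8, 3.4, -2.4]
gripper_width: 0.613
finger_force: 12.0
[ 0.624 -0.93  -0.057] [ 0.15  0.52  1.33  0.    1.29 -1.17]
clock: 6.5
tcp_pos: [617.5, 128.6, 158.1]
orientation: [-0.09, 3.139, 0.001]
force: [4.6, 3.2, -2.0]
gripper_width: 0.622
finger_force: 12.0
[ 0.57  -0.736 -0.511] [ 0.15  0.52  1.33  0.    1.29 -1.48]
```

```bash
python3 -m crank '[[[0,0,0],[0,0,0],8],[[0,0,0],[0,0,0],9.4],[[0,0,0],[0,0,0],9.4],[[0,0,0],[0,0,0],9.4],[[0,0,0],[0,0,0],9.4],[[0,0,-3],[0,0,0],9.4],[[0,0,-6],[0,0,0],9.4],[[0,0,-9],[0,0,0],9.4],[[0,0,-9],[0,0,0],9.4]]'
cat >> h.py <<'E'
yaw=0.184; xs=np.array([np.cos(yaw),np.sin(yaw),0]); ys=np.array([-np.sin(yaw),np.cos(yaw),0])
n=-np.sin(.52)*xs+np.cos(.52)*np.array([0,0,1]); CAP=np.array([512.8,108.7,98.5])
RT=Rot.from_matrix(np.c_[np.cross(ys,-n),ys,-n])
E
python3 - <<'E'
from h import *
from plant import imaging
for h in (60,10):
    t,s=shift(CAP+h*n); print(h,t,np.degrees((Rot.from_rotvec(s["orientation"]).inv()*RT).as_rotvec()).round(1))
T=imaging.camera("top")
cv2.imwrite("pics/top2.png",cv2.resize(T["frame"][130:250,220:350,::-1],None,fx=3,fy=3,interpolation=cv2.INTER_CUBIC))
E
```

```text
clock: 7.4
tcp_pos: [618.4, 128.5, 252.7]
orientation: [-0.086, 3.134, 0.001]
force: [-0.4, 0.4, 1.4]
gripper_width: 1.001
finger_force: 0.0
60 [13.67 -1.79 10.12] [ -1.9 -29.4  -7.2]
10 [11.24 -1.47 14.48] [ -1.9 -29.4  -7.2]
```

```bash
python3 -m crank '[[[5,-0.6,0],[-0.6,-8,-2],4],[[9,-1.2,0],[-1,-15,-4],0],[[13.7,-1.8,2],[-1.9,-22,-6],0],[[13.7,-1.8,5],[-1.9,-29.4,-7.2],0],[[13.7,-1.8,9],[-1.9,-29.4,-7.2],0],[[13.7,-1.8,10.1],[-1.9,-29.4,-7.2],0],[[13.7,-1.8,10.1],[-1.9,-29.4,-7.2],0],[[13.7,-1.8,10.1],[-1.9,-29.4,-7.2],0],[[13.7,-1.8,10.1],[-1.9,-29.4,-7.2],0],[[13.7,-1.8,10.1],[-1.9,-29.4,-7.2],0]]'
python3 - <<'E'
from h import *
from plant import imaging
t,s=shift(CAP+10*n); print(t,np.degrees((Rot.from_rotvec(s["orientation"]).inv()*RT).as_rotvec()).round(1),s["q"].round(2),s["force"].round(2),s["gripper_width"])
f=lambda i:cv2.resize(i,None,fx=3,fy=3,interpolation=cv2.INTER_CUBIC)
a=imaging.camera("side")["frame"][130:250,230:360,::-1]; b=imaging.camera("top")["frame"][130:250,220:350,::-1]
cv2.imwrite("pics/push1.png",np.hstack([f(a),f(b)]))
E
```

```text
clock: 8.45
tcp_pos: [482.4, 102.9, 148.3]
orientation: [-0.241, 2.617, 0.064]
force: [0.6, -0.4, -0.6]
gripper_width: 0.187
finger_force: 0.0
[-0.23  0.01  4.86] [-0.  -0.3 -0. ] [ 0.12 -0.02  2.12  0.06  0.53 -1.68] [ 0.63 -0.39 -0.55] 0.18716177801233005
```

View pics/push1.png

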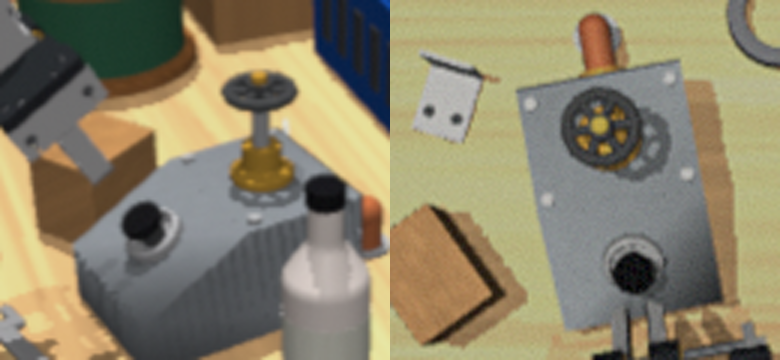

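Side view: the closed-in fingers at crop (95,165) are in line with the cap at (143,220), and nothing else has moved. I'll approach to about 3 mm and read the forces.

```bash
python3 -m crank '[[[-0.2,0,0],[0,0,0],0],[[-0.2,0,1],[0,0,0],0],[[-0.2,0,3],[0,0,0],0],[[-0.2,0,4.5],[0,0,0],0],[[-0.2,0,5.2],[0,0,0],0],[[-0.2,0,5.2],[0,0,0],0],[[-0.2,0,5.2],[0,0,0],0],[[-0.2,0,5.2],[0,0,0],0],[[-0.2,0,5.2],[0,0,0],0]]'
python3 - <<'E'
from h import *
t,s=shift(CAP); print(t,"fn",(s["force"]@n).round(2),s["gripper_width"])
E
```

```text
clock: 9.45
tcp_pos: [508.4, 107.8, 103.5]
orientation: [-0.241, 2.617, 0.064]
force: [-0.4, -0.2, -0.9]
gripper_width: 0.005
finger_force: 0.0
[-0.15  0.01  0.65] fn -0.53 0.004873855580845842
```

```bash
python3 -m crank '[[[-0.1,0,0.2],[0,0,0],0],[[-0.1,0,0.4],[0,0,0],0],[[-0.1,0,0.6],[0,0,0],0],[[-0.1,0,0.8],[0,0,0],0],[[-0.1,0,1.0],[0,0,0],0],[[-0.1,0,1.0],[0,0,0],0],[[-0.1,0,1.0],[0,0,0],0]]'
python3 - <<'E'
from h import *
t,s=shift(CAP); print(t,"fn",(s["force"]@n).round(2))
E
```

```text
clock: 10.15
tcp_pos: [514.1, 108.9, 94.8]
orientation: [-0.241, 2.618, 0.064]
force: [-0.7, 1.0, 3.8]
gripper_width: 0.006
finger_force: 1.9
[-0.06  0.01 -0.39] fn 3.58
```

```bash
python3 -m crank '[[[0,0,0.2],[0,0,0],0],[[0,0,0.4],[0,0,0],0],[[0,0,0.6],[0,0,0],0],[[0,0,0.8],[0,0,0],0],[[0,0,0.9],[0,0,0],0],[[0,0,1.0],[0,0,0],0],[[0,0,1.1],[0,0,0],0],[[0,0,1.1],[0,0,0],0]]'
python3 - <<'E'
from h import *
t,s=shift(CAP); print(t,"fn",(s["force"]@n).round(2))
E
```

```text
clock: 10.95
tcp_pos: [518.8, 109.8, 87.7]
orientation: [-0.242, 2.617, 0.064]
force: [-56.6, -12.9, 69.3]
gripper_width: 0.002
finger_force: 44.4
[ 0.    0.   -1.24] fn 89.0
```

Well past the end stop (89 N), so I retract along the axis now.

```bash
python3 -m crank '[[[0,0,-0.5],[0,0,0],0],[[0,0,-2],[0,0,0],0],[[0,0,-4],[0,0,0],0],[[0,0,-6],[0,0,0],0],[[0,0,-6],[0,0,0],0],[[0,0,-6],[0,0,0],0],[[0,0,-6],[0,0,0],0]]'
python3 - <<'E'
from h import *
from plant import imaging
s=shift(CAP)[1];print((s["force"]@n).round(2))
T=imaging.camera("top");S=imaging.camera("side")
xs0=np.load("top0.npz");X0=dict(xs0)
for nm,T_ in (("before",X0),("now",T)):
    # depth heights above slope near the cap
    P=[]
    f=T_["frame"].astype(int)
    for v in range(212,228):
        for u in range(293,310):
            if f[v,u].max()<45 and T_["depth"][v,u]>0: P.append(dep(T_,(u,v)))
    P=np.array(P); base=np.array([598.1,124.9,0]); D=(P-(base-120*xs+np.array([0,0,48])))@n
    print(nm,len(P),np.percentile(D,[25,50,75,90]).round(1))
f=lambda i:cv2.resize(i,None,fx=3,fy=3,interpolation=cv2.INTER_CUBIC)
cv2.imwrite("pics/after1.png",np.hstack([f(S["frame"][130:250,230:360,::-1]),f(T["frame"][130:250,220:350,::-1])]))
E
```

```text
clock: 11.65
tcp_pos: [490.2, 104.4, 136.2]
orientation: [-0.241, 2.62, 0.064]
force: [0.5, -0.3, -0.8]
gripper_width: 0.004
finger_force: 0.0
-0.86
before 142 [26.7 28.6 29.9 30.8]
now 134 [20.1 21.5 23.2 24.7]
```

View pics/after1.png

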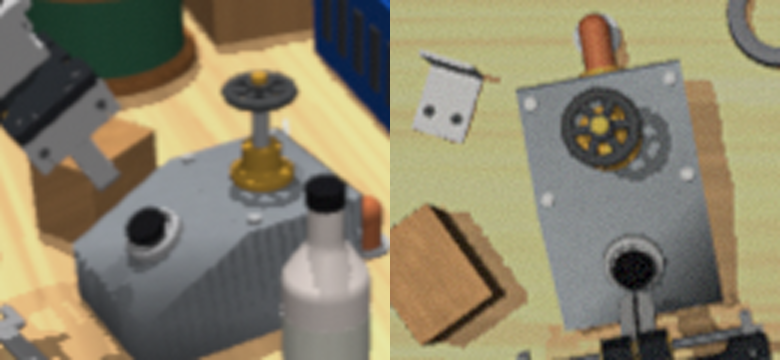

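The cap is now about 7 mm lower (28.6 → 21.5 mm above the slope), which is the locked-in height. The rim centre has moved up in the side view from (316.7,164.3) to (316.7,160.7). One light feel at the old contact depth and a wheel height check come next.

```bash
python3 -m crank '[[[0,0,2.5],[0,0,0],0],[[0,0,4],[0,0,0],0],[[0,0,4.7],[0,0,0],0],[[0,0,4.9],[0,0,0],0],[[0,0,4.9],[0,0,0],0],[[0,0,4.9],[0,0,0],0]]'
python3 - <<'E'
from h import *
from plant import imaging
t,s=shift(CAP);print(t,"fn",(s["force"]@n).round(2))
A=dict(np.load("top0.npz"));B=imaging.camera("top")
C=np.array([617.8,128.5])
for c in (A,B):
    P=np.array([dep(c,(u,v)) for u in range(275,308) for v in range(157,190) if c["frame"][v,u].max()<90])
    r=np.linalg.norm(P[:,:2]-C,axis=1);k=(r<32)&(P[:,2]>150)
    print("rim z",k.sum(),np.median(P[k,2]),np.median(P[k],0))
S=imaging.camera("side");print(tri([(S,(316.7,160.7)),(B,(290.3,172.3))]))
for c in (A,B):
  for uv in [(366,175),(234,222),(243,272),(372,250),(350,134),(238,163),(314,262)]: print(dep(c,uv),end=" ")
  print()
E
python3 -m crank '[[[0,0,-2],[0,0,0],0],[[0,0,-5],[0,0,0],0],[[0,0,-5],[0,0,0],0],[[0,0,-5],[0,0,0],0],[[0,0,-5],[0,0,0],0],[[0,0,-5],[0,0,0],0]]'
```

```text
clock: 12.35
tcp_pos: [514.0, 108.9, 95.1]
orientation: [-0.241, 2.618, 0.064]
force: [0.3, 0.3, 0.1]
gripper_width: 0.007
finger_force: 0.0
[-0.06  0.01 -0.35] fn -0.05
rim z 431 169.6 [617.  126.1 169.6]
rim z 425 180.1 [616.6 125.4 180.1]
(array([619. , 127.3, 172.3]), [0.4, 0.4])
[610.  -36.9 191.1] [512.1 267.4  80.8] [394.2 247.3  67.4] [445.2 -59.3  53.7] [736.9 -10.    1.2] [662.9 273.6   5.1] [414.4  81.1   9. ] 
[610.3 -37.  188.5] [512.1 266.9  83.2] [394.2 247.2  67.8] [445.4 -58.9  59.6] [736.6  -9.9   2.7] [663.1 273.8   4.1] [430.7  70.9 304.6] 
clock: 13.05
tcp_pos: [489.7, 104.4, 137.4]
orientation: [-0.241, 2.619, 0.064]
force: [-0.5, -0.1, 0.2]
gripper_width: 0.007
finger_force: 0.0
```

The cap gave no force where it pressed back before, so it is in. The rim rose 10.5 mm, so the valve is fully open, and the bystanders haven't moved. The robot is clear of everything.

```bash
python3 -c "
from plant import order
print(order.job_done())"
```

```text
the job is handed in; nothing more can be done
None
```

I opened the valve to its stop (the rim rose about 10 mm), then locked the spindle with one push, which peaked at 89 N on the wrist (limit 120 N). The bystanders I could check had not moved (the arm hid the spanner), and the job is handed in; no verdict came back.

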